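# Run the bar out over the beam end and hold it for clamping

### The job

Slide the aluminium bar out over the yellow-painted end of the steel beam, without lifting it off, until the red line across it is right over the beam's end edge, with the bar straight along the beam and its full width on it. More than half of the bar then hangs free for drilling, so keep hold of its tail end, pressed down flat on the beam so that it cannot tip, and finish while still holding it there for the clamp to go on. Leave the drum, the can, the wrench and the clamp where they are.

Things in the scene. Friction and masses are not known exactly. Their poses are not given: they have to be found in the camera images.
- bar: Loose aluminium flat bar, 340 mm long (its x), 50 wide (y), 15 thick, 0.55 to 0.83 kg, lying flat on the beam, roughly along it. Origin: centre of its underside; x points to its outer end (with eight black drilling spots on top, all outside the red line), z up. Tail end at x = -170 mm. At the start each end sticks out 20 to 80 mm past the beam: tail past the plain end, outer end past the yellow.
- red_line (a point): The red line, 6 mm wide, painted across the bar's full width on the top and down both sides, square to its length; this point is the middle of the line on the bar's top face. It lies 19 to 55 mm from the bar's middle towards the tail, differently each time (so 189 to 225 mm from the outer end). Axes as the bar's.
- beam: The support: a dark steel H-beam offcut, 240 mm long (its x), 120 mm wide and 120 mm high, standing on the bench on its lower flange; it does not move. Flanges 11 mm thick, top face flat at z = 120 mm. Origin at the centre of its underside, x pointing along the beam to the yellow-painted end, z up.
- beam_edge (a point): The beam's end edge at the yellow end: the middle of the top face's edge, 120 mm along x and 120 mm up from the beam's origin. The last 14 mm of the top face and the flange's end face are yellow. Axes as the beam's.
- drum: Bystander: black brake drum, 200 mm across, hub face up, 94 mm high at its centre, with five brass studs; origin at the centre of its underside.
- spray_can: Bystander: upright can with a green label, 66 mm across, 190 mm high; origin at the centre of its underside.
- wrench: Bystander: steel wrench, 220 mm long, lying flat on the bench; origin at its underside.
- clamp: Bystander: red F-clamp lying on its side on the bench, 260 mm long and 115 mm deep, about 32 mm high, wooden handle; origin under the middle of its steel rail.

How it is judged:
By the outcome, as a careful person would: the job done as asked, in the order asked, and still so for the second after the job is handed in, while the arm keeps its last pose, push and grip.
It also fails if it takes over 35 s, if anything falls off the work surface, if the arm or the gripper's body presses on something with over 40 N, if the wrist force passes 120 N, or if a joint passes its speed limit or range.

### The arm

A 6-joint arm with a two-finger parallel gripper is mounted at the origin on the work surface. World frame = base frame: x ahead of the robot, y to its left, z up, the work surface at z = 0. Lengths are in m, angles in rad, forces in N, time in s.
With the tool pointing down it reaches from about 0.35 to 0.975 m from the base axis. Payload 4.9 kg.
Tool frame: the origin (TCP) lies on the centre line of the jaws, within the pads' length; the fingertips stand 8 mm ahead of it and the grasp point (between the pads) lies 11 mm behind it (ctrl.nose_length is the distance from the TCP to the fingertips, in m); z points along the fingers, y is the line along which they close (so a half turn about z gives the same grasp; the last joint's range is limited). The gripper opens to 85 mm and grips with 20 to 120 N. Pads are 22 mm wide; open, the fingers measure 114 mm over their backs; the gripper's body (76 mm by 85 mm) begins 54 mm behind the grasp point. The pads swing forward as they close: fully open they stand 13 mm farther back than shut.
Start: joints at [-1.419, 0.053, 1.613, -0, 1.476, -0.119], TCP at [0.167, -0.602, 0.239] pointing down, gripper open.
Joint ranges: [-3.01, 3.01], [-1.01, 2.22], [0.06, 2.58], [-1.02, 4.17], [0.09, 2.62], [-3.14, 3.14]. Speed limits (rad/s): [2.57, 2.57, 3.14, 3.14, 3.14, 3.14].

### API

Orientations are given as a unit quaternion [x, y, z, w].
In Python, from station import ctrl gives the robot as it stands.
- The arm moves only by the shell command python3 -m inch 'ROWS'. ROWS is JSON, a list of rows, each an object of numbers: "fingers": the opening, from 0 (shut) to 1 (fully open); "dx", "dy", "dz": the shift along the world's x, y, z in m; "rx", "ry", "rz": the turn, a rotation vector about the world's x, y, z in units of 6 degrees (1.0 is 6 degrees). In form: [{"fingers": .., "dx": .., "dy": .., "dz": .., "rx": .., "ry": .., "rz": ..}, ...]. A call has 1 to 10 rows; each row is the pose to reach, as a shift and turn from the pose commanded when the call began; what a row does not reach only later rows make up. A row lasts 1/10 s, in which the tool goes at most 50 mm and 8.59 degrees, less where a joint would pass 70% of its speed; a pose out of reach is approached as far as the arm can. A call with a gripper value outside its range is refused whole. The fingers move at their own pace and stop on an object; the grip force is fixed at half the most. Time passes only in rows, so rows that repeat a pose let the fingers close. It gives the time, the measured TCP pose, the force, the opening and the grip force at its end, in the units of the state.
- ctrl.sense(): the state, without advancing time (a new reading comes with each control period).
- ctrl.get_image(name): name is "side" or "top"; returns the picture (384x512x3 uint8, red, green, blue); there is no depth.
- ctrl.calibration(name): a dict with "camera_matrix" (3x3 intrinsics, pixels), "R" (3x3) and "t" (3): a world point X has camera coordinates R X + t. Camera axes: x right, y down, z forward; pixel columns grow to the right and rows downward; lengths in m; the calibration is good to about 2 mm. A picture is of the moment at which its call begins. calibration takes no time and is no camera call.
- ctrl.job_done(): hands the job in; it is judged then, once.
Trained networks look in the newest picture that a camera, given by its name, has taken for a name from the list of things; names that differ only in an ending like _2 or _b are one class to them, and where a whole thing is asked for, a point or a joint stands for the part that bears it (a point fixed in the world has none). Each returns a list of dicts, best first, with "score" (0 to 1); they miss things now and then, are a little off and sometimes report something else, mostly with a low value. They report only what shows in the picture. A call takes as long as a camera call.
- ctrl.recognise(label, camera): "position" ([x, y, z] in m, in world coordinates, good to about 4 mm: the middle of the surface that is visible of it).
- ctrl.masks_of(label, camera): "region" (384x512 bool, what is visible of it).
The state is a dict: "time_s": time; "joint_pos": joint angles; "qd": joint speeds; "joint_torque": joint torques, N m; "tool_pos": TCP position; "tool_rot": TCP orientation; "ft_force": force on the tool from outside, world axes, zero at the start; "wrist_torque": the same for the moment, N m; "gripper_width": opening from 0.0 (shut) to 1.0 (fully open); "finger_force": force on a finger pad.
Only numpy, scipy, OpenCV 4.12 (cv2) and the standard library are available. Lean on these libraries where they do the work, as an engineer would, in place of code of your own. Each camera call takes 0.05 s, during which the arm holds its last target. There are 200 camera calls.

## Working session

There is one attempt and no reset: what is moved stays moved. The work goes in short steps, Python scripts to look and compute and a shell command to move; the robot and the scene stay as the last step left them, time stands still between calls to the robot, and variables do not carry over. Pictures are saved under pics/ and viewed, at most 10 in all, crops included, and the job is handed in when it is done.

```bash
ls; mkdir -p pics
python3 - <<'E'
from station import ctrl
import cv2,numpy as np
for n in("side","top"):
    im=ctrl.get_image(n);cv2.imwrite(f"pics/{n}0.png",im[:,:,::-1])
    c=ctrl.calibration(n);print(n,np.round(c["camera_matrix"],1).tolist(),np.round(c["R"],3).tolist(),np.round(c["t"],3))
    for l in("bar","red_line","beam","beam_edge","drum","spray_can","clamp","wrench"):
        try:
            r=ctrl.recognise(l,n);print(l,[(np.round(q["position"],3).tolist(),round(q["score"],2)) for q in r[:2]])
        except Exception as e: print(l,e)
print(ctrl.sense())
E
```

```text
pics
side [[426.8, 0.0, 257.7], [0.0, 426.8, 194.7], [0.0, 0.0, 1.0]] [[-0.89, -0.456, -0.015], [-0.251, 0.518, -0.818], [0.381, -0.724, -0.575]] [0.504 0.234 1.039]
bar [([0.498, -0.023, 0.135], 0.55)]
red_line []
beam [([0.489, -0.023, 0.022], 0.76)]
beam_edge [([0.486, -0.023, 0.025], 0.67)]
drum [([0.639, -0.357, 0.061], 0.69)]
spray_can [([0.766, -0.004, 0.123], 0.74)]
clamp [([0.448, 0.387, 0.02], 0.72)]
wrench []
top [[364.2, 0.0, 256.5], [0.0, 364.2, 192.5], [0.0, 0.0, 1.0]] [[-0.023, -1.0, -0.01], [-0.994, 0.024, -0.108], [0.109, 0.008, -0.994]] [-1.00e-03  5.57e-01  1.11e+00]
bar [([0.496, -0.058, 0.13], 0.74)]
red_line [([0.49, -0.096, 0.141], 0.57)]
beam [([0.53, -0.056, 0.117], 0.94)]
beam_edge [([0.523, -0.054, 0.118], 0.77)]
drum [([0.643, -0.39, 0.06], 0.78)]
spray_can []
clamp [([0.763, -0.03, 0.179], 0.46)]
wrench [([0.385, -0.448, 0.007], 0.82)]
{'time_s': 0.9, 'joint_pos': array([-1.41900312e+00,  5.26542433e-02,  1.61287786e+00,  9.27958088e-06,
        1.47598723e+00, -1.19005030e-01]), 'qd': array([ 0.00213049, -0.00052229, -0.00083645, -0.00075384, -0.00072312,
        0.000334  ]), 'joint_torque': array([-2.91437857e-03, -3.93688238e+01, -3.70469141e+01, -4.39320784e-04,
        5.37304004e-04,  8.62376112e-06]), 'tool_pos': array([ 0.16718685, -0.60221791,  0.23934521]), 'tool_rot': array([9.90847593e-01, 1.34985352e-01, 5.21929826e-06, 3.65774895e-05]), 'ft_force': array([ 0.14052823, -0.33765956, -0.04132644]), 'wrist_torque': array([ 0.00800387, -0.06059432, -0.01511107]), 'finger_force': 0.0, 'gripper_width': 1.008207081975701}
```

View pics/side0.png

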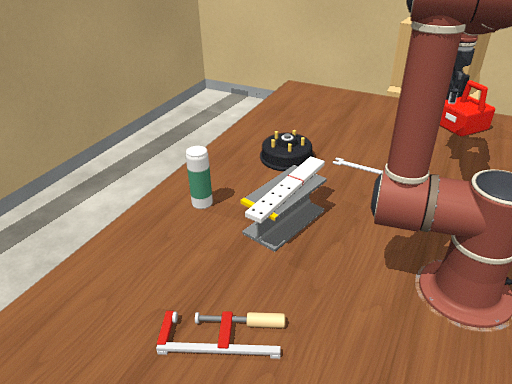

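View pics/top0.png

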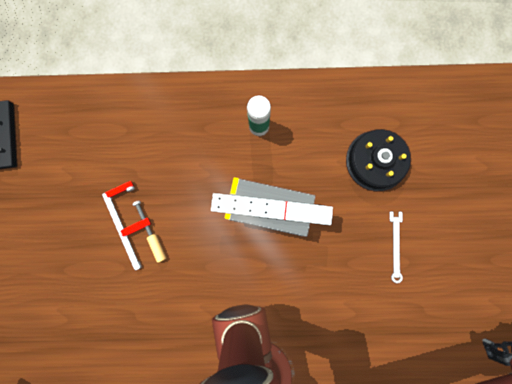

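Side view: bar on the beam, yellow end at (250,207), red line at (297,180), drum behind at (287,150), can at (200,180). Top view: outer end of the bar at the left (212,203), tail at the right (332,215), red line at (286,210), beam's yellow edge at (233,198).

```bash
cat > h.py <<'E'
from station import ctrl
import cv2,numpy as np
X0,Y0,S=0.30,-0.35,2000.  # plane raster: col=(y-Y0)*S,row=(x-X0)*S
def Hm(n,z):
    c=ctrl.calibration(n);R,t,K=map(np.array,(c["R"],c["t"],c["camera_matrix"]))
    P=K@np.c_[R[:,0],R[:,1],R[:,2]*z+t]      # (x,y,1)->pix
    A=np.array([[0,1/S,X0],[1/S,0,Y0],[0,0,1]])  # raster->(x,y,1)
    return P@A
def warp(im,n,z): return cv2.warpPerspective(im,Hm(n,z),(1200,800),flags=cv2.WARP_INVERSE_MAP|cv2.INTER_LINEAR)
def w(p): p=np.atleast_2d(p);return np.c_[X0+p[:,1]/S,Y0+p[:,0]/S]
def rect(m):
    cs,_=cv2.findContours(m.astype(np.uint8),0,2);c=max(cs,key=cv2.contourArea)
    r=cv2.minAreaRect(c);b=w(cv2.boxPoints(r));return w(r[0])[0],np.array(r[1])/S,b
def tri(pa,pb):
    P=[]
    for n in("top","side"):
        c=ctrl.calibration(n);P.append(np.array(c["camera_matrix"])@np.c_[c["R"],c["t"]])
    X=cv2.triangulatePoints(P[0],P[1],np.float64(pa).reshape(2,1),np.float64(pb).reshape(2,1));return (X[:3]/X[3]).ravel()
def look(n,tag):
    im=ctrl.get_image(n)
    for z in(.135,.12):
        wi=warp(im,n,z);cv2.imwrite(f"pics/{tag}_{n}_{int(z*1000)}.png",wi[:,:,::-1])
        h=cv2.cvtColor(wi,cv2.COLOR_RGB2HSV).astype(int)
        ok=np.zeros(h.shape[:2],bool);ok[140:640,100:1100]=1   # x .37..62, y -.3...2
        red=ok&((h[...,0]<6)|(h[...,0]>172))&(h[...,1]>110)&(h[...,2]>120)
        yel=ok&(abs(h[...,0]-25)<6)&(h[...,1]>180)&(h[...,2]>130)
        wh=ok&(h[...,1]<40)&(h[...,2]>170)
        wh=cv2.morphologyEx(wh.astype(np.uint8),cv2.MORPH_CLOSE,np.ones((25,25)))
        for k,m in(("bar",wh),("red",red),("yel",yel)):
            if m.sum()>50:
                c,s,b=rect(m);print(n,z,k,"c",c.round(4),"s",s.round(4),"box",b.round(3).tolist())
E
python3 - <<'E'
from h import *
for n in("top","side"): look(n,"a")
print(tri((332,223),(326,161)))
E
```

```text
top 0.135 bar c [ 0.5029 -0.0565] s [0.3451 0.1193] box [[0.5199999809265137, -0.23800000548362732], [0.40400001406669617, -0.20999999344348907], [0.4860000014305115, 0.125], [0.6019999980926514, 0.09700000286102295]]
top 0.135 red c [ 0.4895 -0.094 ] s [0.002 0.021] box [[0.5, -0.0949999988079071], [0.4790000021457672, -0.0949999988079071], [0.4790000021457672, -0.09300000220537186], [0.5, -0.09300000220537186]]
top 0.135 yel c [0.5689 0.0493] s [0.0165 0.0478] box [[0.5899999737739563, 0.03500000014901161], [0.5440000295639038, 0.04699999839067459], [0.5479999780654907, 0.06300000101327896], [0.593999981880188, 0.050999999046325684]]
top 0.12 bar c [ 0.5036 -0.0569] s [0.3502 0.1217] box [[0.5210000276565552, -0.2409999966621399], [0.4020000100135803, -0.21199999749660492], [0.4869999885559082, 0.12800000607967377], [0.6050000190734863, 0.09799999743700027]]
top 0.12 red c [ 0.4902 -0.0951] s [0.0025 0.0215] box [[0.5009999871253967, -0.09799999743700027], [0.4790000021457672, -0.0949999988079071], [0.47999998927116394, -0.09300000220537186], [0.5009999871253967, -0.094999998807907
[... 953 characters left out ...]
684] s [0.3647 0.0831] box [[0.5199999809265137, -0.2549999952316284], [0.43799999356269836, -0.2409999966621399], [0.49900001287460327, 0.11800000071525574], [0.5809999704360962, 0.10400000214576721]]
side 0.12 red c [ 0.4877 -0.1137] s [0.0051 0.0062] box [[0.49000000953674316, -0.11699999868869781], [0.48399999737739563, -0.11500000208616257], [0.4860000014305115, -0.10999999940395355], [0.4909999966621399, -0.1120000034570694]]
side 0.12 yel c [0.5725 0.0545] s [0.0263 0.0444] box [[0.5899999737739563, 0.035999998450279236], [0.5479999780654907, 0.04800000041723251], [0.5550000071525574, 0.0729999989271164], [0.597000002861023, 0.061000000685453415]]
[ 0.45009406 -0.22718378  0.12953163]
```

Run:
```python
import cv2
a=cv2.imread("pics/a_top_135.png")[140:640,200:1000];cv2.imwrite("pics/v1.png",a)
s=cv2.imread("pics/side0.png");s=cv2.imread("pics/a_side_135.png")[140:640,200:1000];cv2.imwrite("pics/v2.png",s)
for p in((480,520),(490,800)):print(cv2.imread("pics/a_top_135.png")[p[0]-100:p[0]+160:20,p[1]].tolist())
```

```text
[[234, 235, 254], [255, 255, 254], [255, 255, 255], [220, 221, 215], [169, 171, 162], [167, 168, 161], [169, 169, 161], [52, 88, 143], [53, 93, 154], [55, 96, 161], [50, 92, 151], [56, 103, 169], [55, 99, 163]]
[[251, 251, 250], [208, 208, 206], [254, 254, 254], [193, 195, 193], [255, 255, 255], [74, 251, 252], [0, 254, 255], [0, 254, 255], [0, 255, 255], [0, 240, 249], [61, 102, 168], [57, 101, 168], [56, 101, 168]]
```

View pics/v1.png

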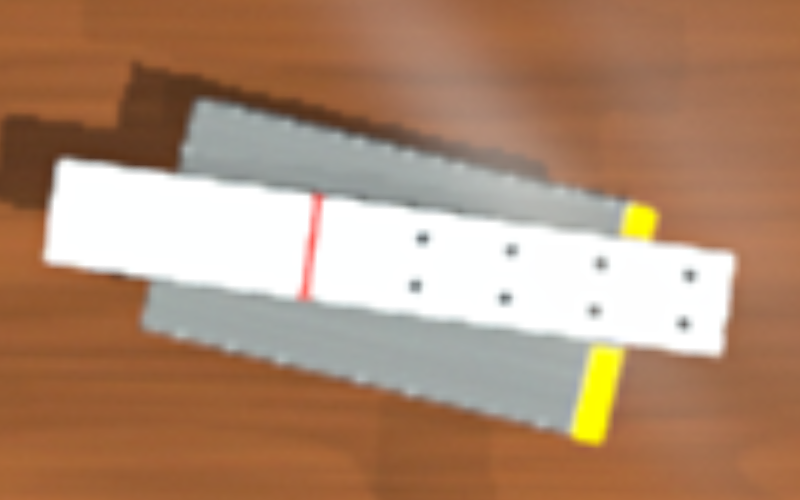

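Rectified top view: bar spans cols 45–735, red line about (312,247), yellow end of the beam at (600–655, 205–440); bar is turned about 7° from the beam.

```bash
cat >> h.py <<'E'
def axes(b,toward):  # long side dir of box, pointing to +y
    e=[b[1]-b[0],b[2]-b[1]];l=max(e,key=np.linalg.norm);l=l/np.linalg.norm(l);return l if l@toward>0 else -l
def measure(im,n="top",verb=True):
    ok=np.zeros((800,1200),bool);ok[140:680,100:1180]=1
    hb=cv2.cvtColor(warp(im,n,.135),cv2.COLOR_RGB2HSV).astype(int)
    wh=ok&(hb[...,1]<60)&(hb[...,2]>205);wh=cv2.morphologyEx(wh.astype(np.uint8),cv2.MORPH_CLOSE,np.ones((25,25)))
    bc,bs,bb=rect(wh);ub=axes(bb,np.array([0,1.]))
    red=ok&((hb[...,0]<8)|(hb[...,0]>168))&(hb[...,1]>60)&(hb[...,2]>150)
    red&=cv2.dilate(wh,np.ones((15,15)))>0
    ys,xs=np.nonzero(red);rp=w(np.c_[xs,ys]);rl=np.median((rp-bc)@ub) if len(rp) else np.nan
    h=cv2.cvtColor(warp(im,n,.12),cv2.COLOR_RGB2HSV).astype(int)
    gr=ok&(h[...,1]<40)&(h[...,2]>145)&(h[...,2]<190)
    yl=ok&(abs(h[...,0]-29)<6)&(h[...,1]>150)&(h[...,2]>150)
    gr=cv2.morphologyEx(gr.astype(np.uint8),cv2.MORPH_OPEN,np.ones((9,9)))|yl.astype(np.uint8)
    ys,xs=np.nonzero(gr);r=cv2.minAreaRect(np.c_[xs,ys].astype(np.float32));gc=w(r[0])[0];gb=w(cv2.boxPoints(r));ug=axes(gb,np.array([0,1.]))
    edge=gc+ug*.12
    d=dict(bc=bc,bs=bs,yawb=np.degrees(np.arctan2(ub[0],ub[1])),rl=rl,red=bc+ub*rl,tail=bc-ub*.17,gc=gc,gs=np.array(r[1])/S,yawg=np.degrees(np.arctan2(ug[0],ug[1])),edge=edge)
    if verb:
        for k,v in d.items():print(k,np.round(v,4))
    return d
E
python3 - <<'E'
from h import *
for n in("top","side"):print(n);measure(ctrl.get_image(n),n)
from scipy.spatial.transform import Rotation as R
print(R.from_quat(ctrl.sense()["tool_rot"]).as_matrix().round(3),ctrl.nose_length)
E
```

```text
top
bc [ 0.504  -0.0558]
bs [0.3445 0.0779]
yawb 5.1757
rl -0.0395
red [ 0.5004 -0.0952]
tail [ 0.4887 -0.2251]
gc [ 0.5047 -0.0502]
gs [0.2428 0.1247]
yawg 14.4122
edge [0.5346 0.0661]
side
bc [ 0.4983 -0.0484]
bs [0.3548 0.0571]
yawb 6.8598
rl -0.0462
red [ 0.4928 -0.0942]
tail [ 0.478  -0.2172]
gc [ 0.5069 -0.0575]
gs [0.1776 0.4916]
yawg -2.075
edge [0.5026 0.0624]
[[ 0.964  0.268  0.   ]
 [ 0.268 -0.964  0.   ]
 [ 0.    -0.    -1.   ]] 0.008
```

```bash
python3 - <<'E'
s=open("h.py").read()
s=s.replace("(hb[...,2]>205);wh=cv2.morphologyEx(wh.astype(np.uint8),cv2.MORPH_CLOSE,np.ones((25,25)))","(hb[...,2]>215);wh=cv2.morphologyEx(wh.astype(np.uint8),cv2.MORPH_CLOSE,np.ones((13,13)));wh=cv2.morphologyEx(wh,cv2.MORPH_OPEN,np.ones((41,41)))")
open("h.py","w").write(s)
E
python3 - <<'E'
from h import *
measure(ctrl.get_image("top"))
E
```

```text
bc [ 0.4995 -0.0556]
bs [0.3422 0.054 ]
yawb 7.9035
rl -0.0394
red [ 0.4941 -0.0946]
tail [ 0.4761 -0.224 ]
gc [ 0.5052 -0.0503]
gs [0.2428 0.1237]
yawg 14.4122
edge [0.5351 0.0659]
```

View pics/v2.png

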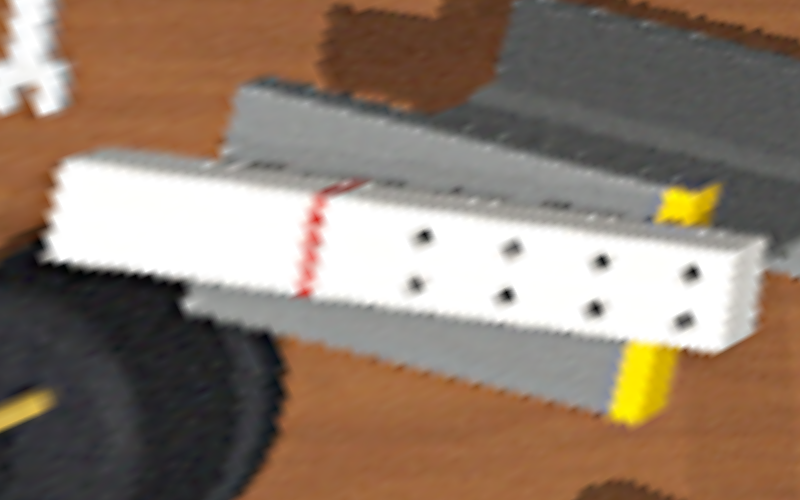

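The side view, rectified at z=135 mm, puts the bar's corners on the same pixels (45–735) as the top view, so the top face is at 135 mm; red line at about (315,247). Moving over the bar, fingers set a little wider than it.

```bash
python3 -m inch '[{"fingers":0.7,"dx":0.321,"dy":0.462,"dz":0,"rz":11.1},{"fingers":0.7,"dx":0.321,"dy":0.462,"dz":0,"rz":11.1},{"fingers":0.7,"dx":0.321,"dy":0.462,"dz":0,"rz":11.1},{"fingers":0.7,"dx":0.321,"dy":0.462,"dz":0,"rz":11.1},{"fingers":0.7,"dx":0.321,"dy":0.462,"dz":0,"rz":11.1},{"fingers":0.7,"dx":0.321,"dy":0.462,"dz":0,"rz":11.1},{"fingers":0.7,"dx":0.321,"dy":0.462,"dz":0,"rz":11.1},{"fingers":0.7,"dx":0.321,"dy":0.462,"dz":0,"rz":11.1},{"fingers":0.7,"dx":0.321,"dy":0.462,"dz":0,"rz":11.1},{"fingers":0.7,"dx":0.321,"dy":0.462,"dz":0,"rz":11.1}]'
```

```text
invalid input
```

```bash
python3 -m inch '[{"fingers":0.7,"dx":0.321,"dy":0.462,"dz":0,"rx":0,"ry":0,"rz":11.1},{"fingers":0.7,"dx":0.321,"dy":0.462,"dz":0,"rx":0,"ry":0,"rz":11.1},{"fingers":0.7,"dx":0.321,"dy":0.462,"dz":0,"rx":0,"ry":0,"rz":11.1},{"fingers":0.7,"dx":0.321,"dy":0.462,"dz":0,"rx":0,"ry":0,"rz":11.1},{"fingers":0.7,"dx":0.321,"dy":0.462,"dz":0,"rx":0,"ry":0,"rz":11.1},{"fingers":0.7,"dx":0.321,"dy":0.462,"dz":0,"rx":0,"ry":0,"rz":11.1},{"fingers":0.7,"dx":0.321,"dy":0.462,"dz":0,"rx":0,"ry":0,"rz":11.1},{"fingers":0.7,"dx":0.321,"dy":0.462,"dz":0,"rx":0,"ry":0,"rz":11.1},{"fingers":0.7,"dx":0.321,"dy":0.462,"dz":0,"rx":0,"ry":0,"rz":11.1},{"fingers":0.7,"dx":0.321,"dy":0.462,"dz":0,"rx":0,"ry":0,"rz":11.1}]'
```

```text
time_s: 2.15
tool_pos: [0.4534, -0.1898, 0.2397]
tool_rot: [0.754, 0.657, 0.0, 0.001]
ft_force: [0.2, -1.0, -0.3]
gripper_width: 0.702
finger_force: 0.0
```

```bash
python3 -m inch '[{"fingers":0.7,"dx":0.036,"dy":0.051,"dz":0,"rx":0,"ry":0,"rz":0},{"fingers":0.7,"dx":0.036,"dy":0.051,"dz":0,"rx":0,"ry":0,"rz":0},{"fingers":0.7,"dx":0.036,"dy":0.051,"dz":-0.04,"rx":0,"ry":0,"rz":0},{"fingers":0.7,"dx":0.036,"dy":0.051,"dz":-0.075,"rx":0,"ry":0,"rz":0},{"fingers":0.7,"dx":0.036,"dy":0.051,"dz":-0.075,"rx":0,"ry":0,"rz":0}]'
python3 - <<'E'
from h import *
im=ctrl.get_image("side")[120:260,210:350];im=cv2.resize(im,(560,560),interpolation=cv2.INTER_CUBIC)
t=ctrl.get_image("top")[150:260,200:345];t=cv2.resize(t,(0,0),fx=4,fy=4,interpolation=cv2.INTER_CUBIC)
t=cv2.resize(t,(738,560))
o=cv2.resize(np.hstack([im,t]),(800,345));cv2.imwrite("pics/v3.png",o[:,:,::-1])
E
```

```text
time_s: 2.65
tool_pos: [0.4849, -0.1393, 0.1586]
tool_rot: [0.754, 0.657, -0.002, -0.005]
ft_force: [-1.0, 0.3, -0.5]
gripper_width: 0.698
finger_force: 0.0
```

View pics/v3.png

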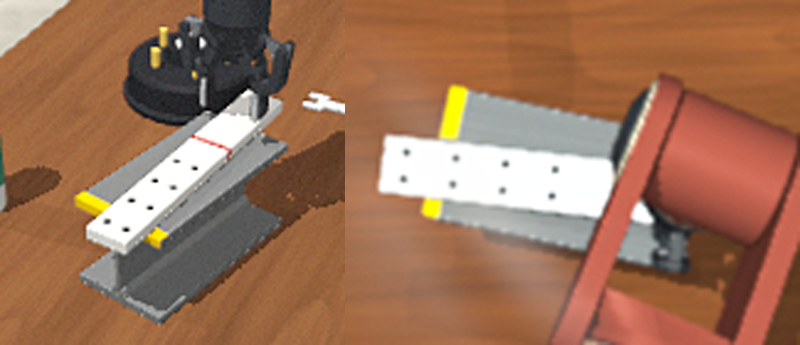

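Left (side view): the open fingers stand over the bar, at (205,95) and (260,95), one on each side; the top view is mostly hidden by the arm. Feeling for the beam's top beside the bar.

```bash
python3 -m inch '[{"fingers":0.7,"dx":0,"dy":0,"dz":-0.01,"rx":0,"ry":0,"rz":0},{"fingers":0.7,"dx":0,"dy":0,"dz":-0.02,"rx":0,"ry":0,"rz":0},{"fingers":0.7,"dx":0,"dy":0,"dz":-0.028,"rx":0,"ry":0,"rz":0},{"fingers":0.7,"dx":0,"dy":0,"dz":-0.028,"rx":0,"ry":0,"rz":0},{"fingers":0.7,"dx":0,"dy":0,"dz":-0.028,"rx":0,"ry":0,"rz":0}]'
```

```text
time_s: 3.25
tool_pos: [0.4884, -0.1406, 0.1362]
tool_rot: [0.754, 0.657, -0.0, -0.0]
ft_force: [0.2, 0.2, 0.7]
gripper_width: 0.7
finger_force: 0.0
```

```bash
python3 -m inch '[{"fingers":0.7,"dx":0,"dy":0,"dz":-0.003,"rx":0,"ry":0,"rz":0},{"fingers":0.7,"dx":0,"dy":0,"dz":-0.005,"rx":0,"ry":0,"rz":0},{"fingers":0.7,"dx":0,"dy":0,"dz":-0.005,"rx":0,"ry":0,"rz":0}]'; python3 -m inch '[{"fingers":0.7,"dx":0,"dy":0,"dz":-0.002,"rx":0,"ry":0,"rz":0},{"fingers":0.7,"dx":0,"dy":0,"dz":-0.003,"rx":0,"ry":0,"rz":0},{"fingers":0.7,"dx":0,"dy":0,"dz":-0.003,"rx":0,"ry":0,"rz":0}]'
```

```text
time_s: 3.55
tool_pos: [0.4884, -0.1405, 0.1311]
tool_rot: [0.754, 0.657, -0.0, -0.0]
ft_force: [-0.7, 0.6, -1.3]
gripper_width: 0.7
finger_force: 0.0
time_s: 3.85
tool_pos: [0.4884, -0.1405, 0.1281]
tool_rot: [0.754, 0.657, -0.0, -0.0]
ft_force: [0.2, -0.0, -0.2]
gripper_width: 0.7
finger_force: 0.0
```

```bash
python3 -m inch '[{"fingers":0.7,"dx":0,"dy":0,"dz":-0.002,"rx":0,"ry":0,"rz":0},{"fingers":0.7,"dx":0,"dy":0,"dz":-0.002,"rx":0,"ry":0,"rz":0}]'; python3 -m inch '[{"fingers":0.7,"dx":0,"dy":0,"dz":-0.002,"rx":0,"ry":0,"rz":0},{"fingers":0.7,"dx":0,"dy":0,"dz":-0.002,"rx":0,"ry":0,"rz":0}]'
```

```text
time_s: 4.05
tool_pos: [0.4883, -0.1405, 0.126]
tool_rot: [0.754, 0.657, -0.0, -0.0]
ft_force: [-0.7, -0.2, -0.5]
gripper_width: 0.701
finger_force: 0.0
time_s: 4.25
tool_pos: [0.4883, -0.1405, 0.124]
tool_rot: [0.754, 0.657, -0.0, -0.0]
ft_force: [0.2, -0.5, -0.0]
gripper_width: 0.703
finger_force: 0.0
```

```bash
python3 -m inch '[{"fingers":0.7,"dx":0,"dy":0,"dz":-0.0015,"rx":0,"ry":0,"rz":0},{"fingers":0.7,"dx":0,"dy":0,"dz":-0.0015,"rx":0,"ry":0,"rz":0}]'; python3 -m inch '[{"fingers":0.7,"dx":0,"dy":0,"dz":-0.0015,"rx":0,"ry":0,"rz":0},{"fingers":0.7,"dx":0,"dy":0,"dz":-0.0015,"rx":0,"ry":0,"rz":0}]'
```

```text
time_s: 4.45
tool_pos: [0.4887, -0.1407, 0.123]
tool_rot: [0.754, 0.657, 0.0, 0.0]
ft_force: [-0.3, 0.4, 1.2]
gripper_width: 0.698
finger_force: 0.6
time_s: 4.65
tool_pos: [0.4887, -0.1407, 0.1229]
tool_rot: [0.754, 0.657, -0.0, -0.0]
ft_force: [-4.7, 2.3, 8.7]
gripper_width: 0.7
finger_force: 4.4
```

```bash
python3 -m inch '[{"fingers":0.7,"dx":0,"dy":0,"dz":0.006,"rx":0,"ry":0,"rz":0},{"fingers":0.7,"dx":-0.005,"dy":-0.033,"dz":0.006,"rx":0,"ry":0,"rz":0},{"fingers":0.7,"dx":-0.010,"dy":-0.066,"dz":0.006,"rx":0,"ry":0,"rz":0},{"fingers":0.7,"dx":-0.010,"dy":-0.066,"dz":0.006,"rx":0,"ry":0,"rz":0},{"fingers":0.7,"dx":-0.010,"dy":-0.066,"dz":0.006,"rx":0,"ry":0,"rz":0}]'
python3 -m inch '[{"fingers":0.45,"dx":0,"dy":0,"dz":0,"rx":0,"ry":0,"rz":0},{"fingers":0.45,"dx":0,"dy":0,"dz":0,"rx":0,"ry":0,"rz":0},{"fingers":0.45,"dx":0,"dy":0,"dz":0,"rx":0,"ry":0,"rz":0},{"fingers":0.45,"dx":0,"dy":0,"dz":0,"rx":0,"ry":0,"rz":0},{"fingers":0.45,"dx":0,"dy":0,"dz":0,"rx":0,"ry":0,"rz":0}]'
```

```text
time_s: 5.15
tool_pos: [0.4783, -0.2068, 0.1272]
tool_rot: [0.755, 0.656, 0.0, -0.0]
ft_force: [-0.6, -1.0, -0.3]
gripper_width: 0.702
finger_force: 0.0
time_s: 5.65
tool_pos: [0.4786, -0.2061, 0.1275]
tool_rot: [0.754, 0.657, 0.0, -0.0]
ft_force: [-0.8, 0.7, 3.3]
gripper_width: 0.572
finger_force: 64.9
```

Gripped. Sliding with slight down pressure, turning to the beam's direction on the way.

```bash
python3 -m inch '[{"fingers":0.45,"dx":0.001,"dy":0.006,"dz":-0.001,"rx":0,"ry":0,"rz":-0.05},{"fingers":0.45,"dx":0.003,"dy":0.019,"dz":-0.001,"rx":0,"ry":0,"rz":-0.15},{"fingers":0.45,"dx":0.006,"dy":0.034,"dz":-0.001,"rx":0,"ry":0,"rz":-0.3},{"fingers":0.45,"dx":0.009,"dy":0.050,"dz":-0.001,"rx":0,"ry":0,"rz":-0.45},{"fingers":0.45,"dx":0.012,"dy":0.066,"dz":-0.001,"rx":0,"ry":0,"rz":-0.6},{"fingers":0.45,"dx":0.015,"dy":0.082,"dz":-0.001,"rx":0,"ry":0,"rz":-0.75},{"fingers":0.45,"dx":0.018,"dy":0.098,"dz":-0.001,"rx":0,"ry":0,"rz":-0.9},{"fingers":0.45,"dx":0.020,"dy":0.110,"dz":-0.001,"rx":0,"ry":0,"rz":-1.0},{"fingers":0.45,"dx":0.021,"dy":0.117,"dz":-0.001,"rx":0,"ry":0,"rz":-1.05},{"fingers":0.45,"dx":0.021,"dy":0.120,"dz":-0.001,"rx":0,"ry":0,"rz":-1.08}]'
python3 - <<'E'
from h import *
im=ctrl.get_image("top");d=measure(im)
cv2.imwrite("pics/v4.png",warp(im,"top",.135)[140:640,300:1100,::-1]);print(ctrl.sense()["ft_force"],ctrl.sense()["tool_pos"])
E
```

```text
time_s: 6.65
tool_pos: [0.5003, -0.0871, 0.1275]
tool_rot: [0.79, 0.613, -0.0, 0.002]
ft_force: [-1.1, -6.7, 4.4]
gripper_width: 0.564
finger_force: 65.2
bc [0.5481 0.1026]
bs [0.2557 0.0537]
yawb 13.9514
rl -0.083
red [0.5281 0.022 ]
tail [ 0.5071 -0.0624]
gc [ 0.5157 -0.0136]
gs [0.165  0.1237]
yawg 13.5795
edge [0.5438 0.103 ]
[-0.05626304 -3.44131067  5.87789424] [ 0.50033516 -0.0868557   0.12751589]
```

View pics/v4.png

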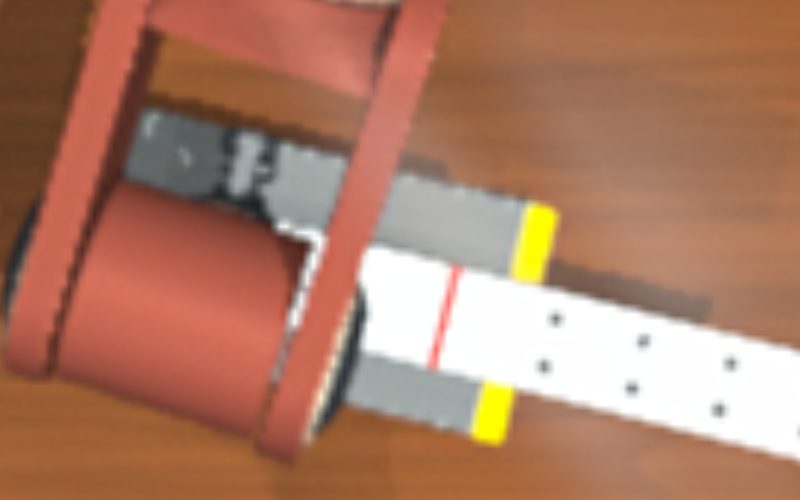

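Top view rectified: red line runs (457,268)–(435,367), yellow strip (555,205)–(470,440) in front of it, bar now parallel to the beam; the arm hides the tail.

```bash
cat >> h.py <<'E'
def final(im):
    ok=np.zeros((800,1200),bool);ok[300:660,600:1000]=1
    h=cv2.cvtColor(warp(im,"top",.12),cv2.COLOR_RGB2HSV).astype(int)
    yl=ok&(abs(h[...,0]-29)<8)&(h[...,1]>140)&(h[...,2]>150)
    ys,xs=np.nonzero(yl);r=cv2.minAreaRect(np.c_[xs,ys].astype(np.float32));b=w(cv2.boxPoints(r))
    l=axes(b,np.array([1.,0]));u=np.array([-l[1],l[0]]);c=w(r[0])[0];edge=c+u*.007
    wi=warp(im,"top",.135);hb=cv2.cvtColor(wi,cv2.COLOR_RGB2HSV).astype(int)
    rd=ok&((hb[...,0]<8)|(hb[...,0]>168))&(hb[...,1]>60)&(hb[...,2]>190)
    rd=rd&(cv2.dilate((ok&(hb[...,1]<30)&(hb[...,2]>225)).astype(np.uint8),np.ones((21,21)))>0)
    n,lab,st,_=cv2.connectedComponentsWithStats(rd.astype(np.uint8));
    yaw=np.degrees(np.arctan2(u[0],u[1]))
    print("yel size",np.array(r[1])/S,"edge",edge.round(4),"yaw",yaw.round(2),"drops",len(st)-1)
    for k in range(1,n):
        if st[k,4]<150: continue
        ys,xs=np.nonzero(lab==k);rr=cv2.minAreaRect(np.c_[xs,ys].astype(np.float32));rc=w(rr[0])[0];rb=w(cv2.boxPoints(rr));rl=axes(rb,np.array([1.,0]))
        e=edge-rc;print("red",rc.round(4),"size",np.array(rr[1])/S,"line yaw",np.degrees(np.arctan2(-rl[1],rl[0])).round(2),"along",(e@u).round(4),"lat",(e@l).round(4),"dxdy",e.round(4),"along vec",(u*(e@u)).round(4))
    # bar edges in front of the red line: both long sides by line fit
    wh=((hb[...,1]<60)&(hb[...,2]>215));wh[:300]=0;wh[680:]=0
    for s in(0,1):
        pts=[]
        for col in range(780,1100,4):
            rr=np.nonzero(wh[:,col])[0]
            if len(rr)>60: pts.append((col,rr[0] if s==0 else rr[-1]))
        vx,vy,_,_=cv2.fitLine(np.float32(pts),cv2.DIST_HUBER,0,.01,.01).ravel();print("bar side yaw",np.degrees(np.arctan2(vy,vx)).round(2),len(pts))
E
python3 - <<'E'
from h import *
final(ctrl.get_image("top"));print(ctrl.sense()["tool_pos"])
E
```

```text
yel size [0.01732636 0.12408466] edge [0.5352 0.066 ] yaw 14.34 drops 3
red [ 0.5068 -0.0399] size [0.0056921  0.04695982] line yaw 18.43 along 0.1097 lat 0.0013 dxdy [0.0285 0.106 ] along vec [0.0272 0.1063]
red [ 0.5019 -0.0221] size [0.00625613 0.02705678] line yaw 16.99 along 0.0937 lat 0.0104 dxdy [0.0333 0.0882] along vec [0.0232 0.0908]
red [0.5283 0.0224] size [0.00546608 0.05373938] line yaw 14.47 along 0.044 lat -0.0041 dxdy [0.007  0.0436] along vec [0.0109 0.0426]
bar side yaw 14.1 80
bar side yaw 14.29 80
[ 0.50033786 -0.08683052  0.12749518]
```

```bash
python3 -m inch '[{"fingers":0.45,"dx":0.001,"dy":0.006,"dz":-0.0005,"rx":0,"ry":0,"rz":0},{"fingers":0.45,"dx":0.003,"dy":0.018,"dz":-0.001,"rx":0,"ry":0,"rz":0},{"fingers":0.45,"dx":0.005,"dy":0.030,"dz":-0.001,"rx":0,"ry":0,"rz":0},{"fingers":0.45,"dx":0.006,"dy":0.039,"dz":-0.001,"rx":0,"ry":0,"rz":0},{"fingers":0.45,"dx":0.007,"dy":0.0435,"dz":-0.001,"rx":0,"ry":0,"rz":0},{"fingers":0.45,"dx":0.007,"dy":0.0435,"dz":-0.001,"rx":0,"ry":0,"rz":0},{"fingers":0.45,"dx":0.007,"dy":0.0435,"dz":-0.001,"rx":0,"ry":0,"rz":0}]'
python3 - <<'E'
from h import *
im=ctrl.get_image("top");final(im);s=ctrl.sense();print(s["tool_pos"],s["ft_force"],s["wrist_torque"])
a=warp(im,"top",.135)[300:700,600:1100]
b=cv2.resize(ctrl.get_image("side")[140:260,200:350],(500,400),interpolation=cv2.INTER_CUBIC)
cv2.imwrite("pics/v5.png",cv2.resize(np.hstack([a,b]),(800,320))[:,:,::-1])
E
```

```text
time_s: 7.45
tool_pos: [0.5079, -0.0437, 0.1275]
tool_rot: [0.79, 0.613, 0.001, 0.002]
ft_force: [-1.2, -3.5, 8.3]
gripper_width: 0.567
finger_force: 65.6
yel size [0.01732944 0.12417664] edge [0.5353 0.066 ] yaw 14.28 drops 2
red [0.5103 0.0357] size [0.00612638 0.02363191] line yaw 15.59 along 0.0355 lat 0.0167 dxdy [0.025  0.0302] along vec [0.0087 0.0344]
red [0.5362 0.0658] size [0.00760143 0.05405201] line yaw 10.78 along -0.0001 lat -0.001 dxdy [-0.001   0.0001] along vec [-0.     -0.0001]
bar side yaw 13.89 79
bar side yaw 14.32 79
[ 0.50791101 -0.04375421  0.12751362] [-0.51809221 -3.79472004  8.77684344] [-0.35414783  0.45098173  0.14916999]
```

View pics/v5.png

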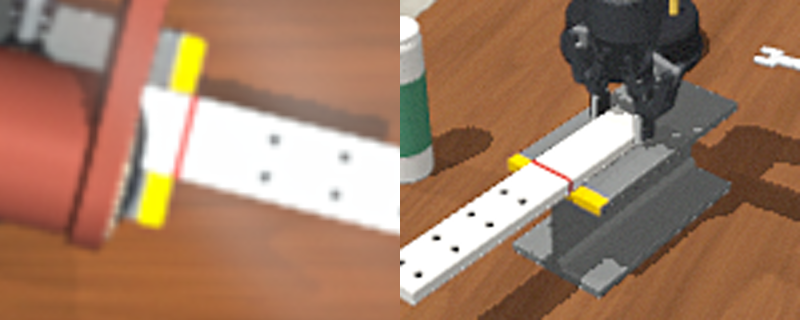

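Left: the red line (195,97)–(178,180) lies at the outer edge of the yellow strip (205,37)–(165,225). Right: the fingers hold the tail at (620,115), bar flat on the beam. One check with the side camera.

Run:
```python
from h import *
im=ctrl.get_image("side");u=np.array([.2475,.969]);e=np.array([.5352,.066])
for z in(.135,.12):
    h=cv2.cvtColor(warp(im,"side",z),cv2.COLOR_RGB2HSV).astype(int)
    m=((h[...,0]<8)|(h[...,0]>168))&(h[...,1]>70)&(h[...,2]>120) if z>.13 else (abs(h[...,0]-27)<7)&(h[...,1]>160)&(h[...,2]>120)
    m[:300]=0;m[680:]=0;m[:,:600]=0;m[:,1000:]=0
    ys,xs=np.nonzero(m);p=w(np.c_[xs,ys])-e;a=p@u;l=p@np.array([u[1],-u[0]])
    for lo in np.arange(-.06,.06,.01):
        s=(l>=lo)&(l<lo+.01)&(abs(a)<.03)
        if s.sum()>5: print(z,round(lo+.005,3),np.percentile(a[s],[5,50,95]).round(4))
```

```text
0.135 -0.035 [0.0035 0.0084 0.0137]
0.135 -0.025 [-0.0023  0.0009  0.0051]
0.135 -0.015 [-0.0034 -0.0006  0.0021]
0.135 -0.005 [-0.0033 -0.0006  0.0021]
0.135 0.005 [-0.0032 -0.0005  0.0022]
0.135 0.015 [-0.003  -0.0003  0.0025]
0.135 0.025 [-0.0039 -0.0015  0.0016]
0.135 0.045 [-0.0019  0.007   0.0076]
0.12 -0.055 [-0.014  -0.0028  0.0084]
0.12 -0.045 [-0.0147 -0.0032  0.0083]
0.12 -0.035 [-0.0148 -0.0035  0.0077]
0.12 -0.025 [-0.0149 -0.0048  0.0068]
0.12 0.035 [-0.0121 -0.0061  0.005 ]
0.12 0.045 [-0.0138 -0.0026  0.0086]
0.12 0.055 [-0.0142 -0.0058  0.004 ]
```

Run:
```python
from station import ctrl
print(ctrl.job_done())
```

```text
the job is handed in; nothing more can be done
None
```

The bar's red line is over the beam's yellow end edge to about 0.5 mm by both cameras, straight along the beam and fully on it, and I handed the job in with the tail still gripped and pressed down at about 8 N; I did not measure the drum, can, wrench and clamp again at the end.

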